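# Refill the polish-tin dispenser

### The job

Refill the spring-loaded tin dispenser: stand the steel jar from its flap aside on the ledge, lift the flap right open until it stays open by itself, and load every polish tin on the ledge flat into the well, pushing the pile down on its spring platform until the top tin is below the well's rim. Then shut the flap and stand the jar back on it between the handle and the hinge. Keep the jar upright throughout and leave the other things on the ledge where they are.

Things in the scene. Friction and masses are not known exactly. Their poses are not given: they have to be found in the camera images.
- dispenser: wooden tin dispenser, a block 150 (its x) x 170 (its y) x 135 mm high, fixed to the ledge; origin at the centre of its underside, z up. In the middle of its top is a square well, 72 x 72 mm, edges along its x and y, with the spring platform inside. A viewing slot 24 mm wide runs down its +x face. A hinged flap covers its whole top.
- well_rim (a point): centre of the well's mouth, level with the block's top face (135 mm above the ledge)
- flap (a joint): hinge of the flap, rad: 0 = shut flat on the block, 1.85 = stop, leaning back past upright. The hinge line runs along the dispenser's x at its -y top edge (dispenser y -85, z 135 mm), so the free edge is on the +y side and swings up and over to -y. Flap is a board 150 x 170 x 10 mm, 0.3 kg; let go, it falls shut below about 1.3 rad, and rests on its stop when let go at 1.7 rad or more.
- flap_handle (a point): middle of the flap's steel bar handle: round bar 10 mm thick, 80 mm long, along the dispenser's x, on two end posts, 40 mm above the flap's upper face (to the bar's centre), 145 mm from the hinge line and 50 mm off the flap's lower face. It moves with the flap.
- platform (a joint): how far the spring platform is pressed down, m: 0 = top, 0.112 = bottom. At 0 its plate is 8 mm below the well's rim. Spring 80 N/m with 2.8 N preload, and about 7 N of rubbing in its guides: one tin's weight does not sink it; it needs a push of about 7 to 12 N and stays where it is pushed to.
- platform_top (a point): centre of the platform's upper face, on which the tins pile up
- jar: stainless steel screw-top jar, 60 mm diameter, 90 mm high, 0.3 kg, origin at the centre of its underside, z up; it stands on the flap (upper face 145 mm above the ledge) between handle and hinge at the start
- tin1: round flat steel tin of floor polish, 64 mm diameter, 30 mm high, about 0.25 kg, origin at the centre of its underside, z up; stands on the ledge to the left (+y) of the dispenser; two or three of the four are present
- tin2: round flat steel tin of floor polish, 64 mm diameter, 30 mm high, about 0.25 kg, origin at the centre of its underside, z up; stands on the ledge to the left (+y) of the dispenser; two or three of the four are present
- tin3: round flat steel tin of floor polish, 64 mm diameter, 30 mm high, about 0.25 kg, origin at the centre of its underside, z up; stands on the ledge to the left (+y) of the dispenser; two or three of the four are present
- tin4: round flat steel tin of floor polish, 64 mm diameter, 30 mm high, about 0.25 kg, origin at the centre of its underside, z up; stands on the ledge to the left (+y) of the dispenser; two or three of the four are present
- bulb_a: spiral energy-saver bulb lying down, 130 x 42 x 42 mm, bystander; origin centre of underside, its x along the bulb
- bulb_b: second spiral bulb, like the first, bystander
- cage: orange plastic bulb cage lying on its side, 140 (its x) x 84 x 84 mm, bystander; origin centre of underside
- soap: bar of laundry soap, 85 (its x) x 50 x 30 mm, bystander among the tins; origin centre of underside
- mug: blue ceramic mug, 80 mm across, 90 mm high, handle at its +y, bystander; origin centre of underside
- brush: flat wooden-handled brush lying along its x, 200 mm long, bystander; origin at the middle of its underside

How it is judged (in metres and radians):
On the way, in this order (a step that is already met when the one before it is completed fails the run):
1. the jar stands upright on the ledge (height (world z) of jar below 0.01 m and angle between jar's own z axis and vertical below 0.1 rad and linear speed of jar below 0.03 m/s), for 0.2 s.
2. the flap is lifted open past upright (value of joint flap above 1.65 rad), for 0.2 s.
3. all tins present lie flat in the well, pushed down below its rim (horizontal distance between each of tin1, tin2, tin3, tin4 and well_rim below 0.012 m and z of each of tin1, tin2, tin3, tin4 in the frame of dispenser below 0.106 m and angle between each of tin1, tin2, tin3, tin4's own z axis and vertical below 0.15 rad), for 0.2 s.
4. the flap is shut (value of joint flap below 0.05 rad), for 0.2 s.
At the end, for the whole second after the job is handed in: all tins present lie flat in the well (within 12 mm of its axis, tilt under 0.15 rad) with the top one no higher than the rim (1 mm allowed), the flap is shut (under 0.05 rad), and the jar stands still and upright (under 0.1 rad) on the flap between handle and hinge (all of step 3 and value of joint flap below 0.05 rad and x of jar in the frame of dispenser between -0.07 and 0.07 m and y of jar in the frame of dispenser between -0.08 and 0.035 m and z of jar in the frame of dispenser between 0.139 and 0.151 m and angle between jar's own z axis and vertical below 0.1 rad and linear speed of jar below 0.03 m/s); the robot touches nothing.
It fails at once if another thing on the ledge is shifted by more than 60 mm (distance of any of bulb_a, bulb_b, cage, soap, mug, brush from where it was at the start of the episode above 0.06 m).
It fails at once if the jar is tipped over (angle between jar's own z axis and vertical above 0.6 rad).
Of tin1, tin2, tin3, tin4 only 2 to 3 are there at a start; the rules pass over those that are not, and their reading is None.
At some moment in a run one of tin1, tin2, tin3, tin4 may be knocked a few centimetres aside while the robot is not near it.
It also fails if it takes over 210 s, if anything falls off the work surface, if the arm or the gripper's body presses on something with over 40 N, if the wrist force passes 120 N, or if a joint passes its speed limit or range.

### The arm

A 6-joint arm with a two-finger parallel gripper is mounted at the origin on the work surface. World frame = base frame: x ahead of the robot, y to its left, z up, the work surface at z = 0. Lengths are in mm, angles in rad, forces in N, time in s.
With the tool pointing down it reaches from about 350 to 875 mm from the base axis. Payload 4.2 kg.
Tool frame: the origin (TCP) lies between the finger pads; the fingertips stand 17 mm ahead of it and the grasp point (between the pads) lies 2 mm behind it; z points along the fingers, y is the line along which they close (so a half turn about z gives the same grasp; the last joint's range is limited). The gripper opens to 85 mm and grips with 20 to 120 N. Pads are 22 mm wide; open, the fingers measure 114 mm over their backs; the gripper's body (76 mm by 85 mm) begins 54 mm behind the grasp point. The pads swing forward as they close: fully open they stand 13 mm farther back than shut.
Start: joints at [1.41, 0.385, 0.008, 0, -1.194, -0.259], TCP at [254.703, 570.724, 248.312] pointing down, gripper open.
Joint ranges: [-3.14, 3.14], [-1.21, 2.06], [-1.07, 1.41], [-3.16, 2.05], [-2.99, -0.16], [-3.1, 3.1]. Speed limits (rad/s): [2.79, 2.79, 3.14, 3.14, 3.14, 3.14].

### API

Orientations are given as a unit quaternion [x, y, z, w].
In Python, from bench import arm gives the robot as it stands.
- The arm moves only by the shell command python3 jog.py 'ROWS' [OPENING]. ROWS is rows parted by semicolons, their numbers by spaces, 1 to 10 of them, each of 6 numbers: dx, dy, dz in mm, then a rotation vector rx, ry, rz in rad; each row is the pose to reach, as a shift and turn from the pose commanded when the command began, along the tool's axes at that moment; what a row does not reach only later rows make up. A row lasts 1/10 s, in which the tool goes at most 50 mm and 0.15 rad, less where a joint would pass 70% of its speed; a pose out of reach is approached as far as the arm can. OPENING is the finger opening in mm, set as the command begins (- or left out keeps the last). The fingers move at their own pace and stop on an object; the grip force is fixed at half the most. Time passes only in rows, so rows that do not move let the fingers close. It prints the time, the measured TCP pose, the force, the opening and the grip force at its end.
- arm.read_state(): the state, without advancing time (a new reading comes with each control period).
- arm.get_image(name): name is "side" or "top" or "wrist"; returns the picture (384x512x3 uint8, blue, green, red); there is no depth.
- arm.get_calibration(name): a dict with "K" (3x3 intrinsics, pixels), "rvec" (rotation vector, rad) and "tvec" (3), from world to camera coordinates, as OpenCV has them. Camera axes: x right, y down, z forward; pixel columns grow to the right and rows downward; lengths in mm; the calibration is good to about 2 mm. A picture is of the moment at which its call begins: read the wrist's pose just before it. get_calibration takes no time and is no camera call; for the wrist camera it gives the pose at the moment of the call.
- arm.job_done(): hands the job in; it is judged then, once.
The state is a dict: "clock": time; "joints": joint angles; "joint_vel": joint speeds; "joint_efforts": joint torques, N m; "position": TCP position; "ee_rot": TCP orientation; "contact_force": force on the tool from outside, world axes, zero at the start; "wrist_torque": the same for the moment, N m; "gripper_width": finger opening in mm; "grasp_force": force on a finger pad.
Only numpy, scipy, OpenCV 4.12 (cv2) and the standard library are available. Lean on these libraries where they do the work, as an engineer would, in place of code of your own. Each camera call takes 0.05 s, during which the arm holds its last target. There are 200 camera calls.

## Working session

There is one attempt and no reset: what is moved stays moved. The work goes in short steps, Python scripts to look and compute and a shell command to move; the robot and the scene stay as the last step left them, time stands still between calls to the robot, and variables do not carry over. Pictures are saved under pics/ and viewed, at most 16 in all, crops included, and the job is handed in when it is done.

```bash
ls; mkdir -p pics; python3 - <<'E'
from bench import arm
import cv2
for n in("side","top"):
    cv2.imwrite(f"pics/{n}0.png",arm.get_image(n)); c=arm.get_calibration(n); print(n,c)
print(arm.read_state())
E
```

```text
bench.py
jog.py
pics
side {'K': array([[484.86889415,   0.        , 253.04983019],
       [  0.        , 484.86889415, 189.75400724],
       [  0.        ,   0.        ,   1.        ]]), 'rvec': array([ 2.20624418, -0.18119251,  0.08575489]), 'tvec': array([-572.60707536,  152.35173669, 1468.516246  ])}
top {'K': array([[364.99118717,   0.        , 257.83935675],
       [  0.        , 364.99118717, 184.08554297],
       [  0.        ,   0.        ,   1.        ]]), 'rvec': array([ 2.09704223, -2.15537852,  0.17582155]), 'tvec': array([  15.2825009 ,  591.07943139, 1067.10153438])}
{'clock': 0.1, 'joints': array([ 1.40962640e+00,  3.85468302e-01,  6.73022311e-03, -4.53249642e-04,
       -1.19400343e+00, -2.58611417e-01]), 'joint_vel': array([-0.00027201, -0.00199343,  0.00297294,  0.00180943,  0.00053113,
       -0.00035552]), 'joint_efforts': array([-8.77954481e-04, -3.93318129e+01,  1.88931280e+01,  4.19803306e+00,
       -2.57052387e-03,  2.24024809e-06]), 'position': array([254.4952314 , 570.28472627, 247.3224635 ]), 'ee_rot': array([ 9.78035796e-01, -2.08434623e-01, -1.63029266e-04,  9.81694142e-04]), 'contact_force': array([-0.23739987, -0.37247215, -0.33101316]), 'wrist_torque': array([-0.01033826,  0.04284687, -0.03103711]), 'grasp_force': 0.0, 'gripper_width': 85.44691413746396}
```
View pics/side0.png

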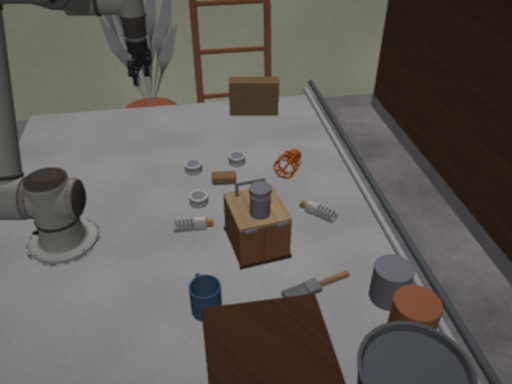

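View pics/top0.png

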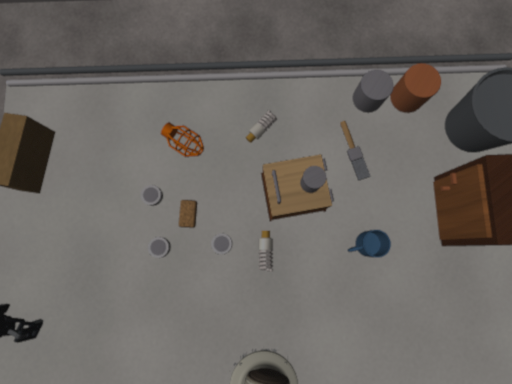

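Side: tins at (193,167), (236,158), (199,199), and the jar at (260,200) on the flap. Top: tins at (152,196), (160,247), (222,244), soap at (187,213), and the flap around (297,187) with its handle at (277,187). Next I'll take an enlarged crop to measure from.

```bash
cat > h.py <<'E'
from bench import arm
import cv2, numpy as np
from scipy.spatial.transform import Rotation as R
def ray(name,uv,z,cal=None):
    "world point at height z seen at pixel uv"
    c=cal or arm.get_calibration(name); Rm=cv2.Rodrigues(c["rvec"])[0]; o=-Rm.T@c["tvec"]
    d=Rm.T@np.linalg.inv(c["K"])@np.array([uv[0],uv[1],1.]); return o+d*(z-o[2])/d[2]
def proj(name,p,cal=None):
    c=cal or arm.get_calibration(name)
    return cv2.projectPoints(np.array(p,float).reshape(-1,3),c["rvec"],c["tvec"],c["K"],None)[0].reshape(-1,2)
def delta(p,q=None):
    "world target (mm), optional quat -> jog row from present measured pose"
    s=arm.read_state(); r=R.from_quat(s["ee_rot"])
    print("pos",s["position"].round(1),"rv",r.as_rotvec().round(3))
    t=r.inv().apply(np.array(p)-s["position"]); v=(r.inv()*R.from_quat(q)).as_rotvec() if q is not None else np.zeros(3)
    return t.round(1),v.round(3)
def down(yaw):
    "tool down, tool y (closing line) at angle yaw from world x"
    y=np.array([np.cos(yaw),np.sin(yaw),0]);z=np.array([0,0,-1.]);x=np.cross(y,z)
    return R.from_matrix(np.c_[x,y,z]).as_quat()
E
python3 - <<'E'
from h import *
im=cv2.imread("pics/top0.png")
cv2.imwrite("pics/c1.png",cv2.resize(im[145:265,135:345],None,fx=3.8,fy=3.8,interpolation=cv2.INTER_CUBIC))
for uv,z in[((152,196),30),((160,247),30),((222,244),30),((187,213),30),((297,187),145),((314,179),235),((277,187),190),((265,250),20),((372,243),90)]: print(uv,ray("top",uv,z).round(0))
E
```

```text
(152, 196) [567. 330.  30.]
(160, 247) [409. 302.  30.]
(222, 244) [413. 113.  30.]
(187, 213) [511. 220.  30.]
(297, 187) [ 563. -111.  145.]
(314, 179) [ 568. -146.  235.]
(277, 187) [558. -53. 190.]
(265, 250) [392. -17.  20.]
(372, 243) [ 404. -324.   90.]
```

View pics/c1.png

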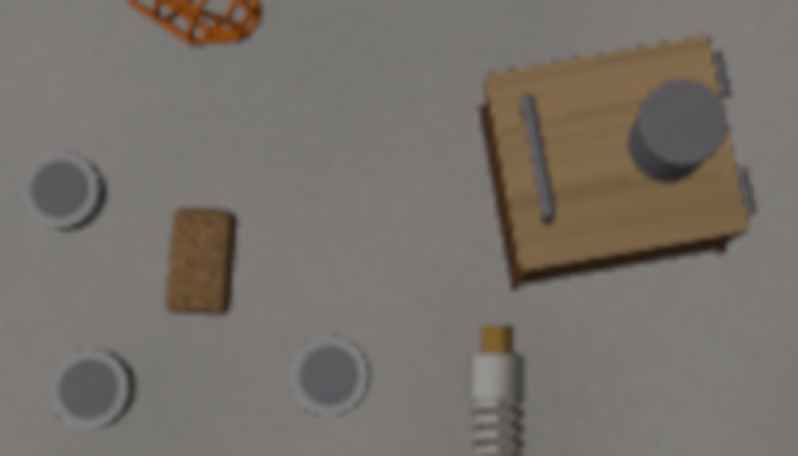

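The crop shows the flap corners at (487,73), (710,37), (748,232), (517,275), the handle from (528,97) to (548,219), and the jar's top centre at (682,124). The tins are at (66,190), (93,388) and (331,376).

```bash
cat >> h.py <<'E'
def rz(a): return np.array([[np.cos(a),-np.sin(a),0],[np.sin(a),np.cos(a),0],[0,0,1]])
E
python3 - <<'E'
from h import *
from scipy.optimize import least_squares
f=lambda u:np.array(u)/3.8+[135,145]-[.37,.37]
px=f([[487,73],[710,37],[748,232],[517,275],[528,98],[547,219]])
P=np.array([[75,85,145],[75,-85,145],[-75,-85,145],[-75,85,145],[38,60,185],[-38,60,185.]])
g=lambda v:(proj("top",P@rz(v[2]).T+[v[0],v[1],0])-px)
s=least_squares(lambda v:g(v).ravel(),[563,-111,.1]);print(s.x,g(s.x).round(1).tolist())
v=s.x; W=lambda p:rz(v[2])@p+[v[0],v[1],0]
j=ray("top",f([682,124]),235);print("jar",j,"in disp",rz(v[2]).T@(j-[v[0],v[1],235]))
for t in([66,190],[93,388],[331,376]):print("tin",ray("top",f(t),30))
print("soap",ray("top",f([201,260]),30))
print("handle",W([0,60,185]),"well",W([0,0,135]))
# side check
print(proj("side",[W([0,60,185]),np.r_[j[:2],235],W([75,85,145]),W([-75,-85,145])]).round(1))
print(proj("side",[ray("top",f(t),30) for t in([66,190],[93,388],[331,376])]).round(1))
E
```

```text
[ 5.69170588e+02 -1.10009014e+02  1.36187746e-01] [[-0.5, 0.3], [-0.1, 0.1], [0.2, 0.7], [0.5, -0.6], [0.0, 2.0], [-0.1, -2.4]]
jar [ 572.65526245 -146.53462028  235.        ] in disp [ -1.50656908 -36.6605118    0.        ]
tin [571.07257066 330.15260305  30.        ]
tin [410.13780614 304.64929562  30.        ]
tin [414.55068656 113.83440177  30.        ]
soap [510.4407352  218.72092255  30.        ]
handle [561.02455916 -50.5645675  185.        ] well [ 569.17058847 -110.00901389  135.        ]
[[249.1 182.1]
 [258.8 187.3]
 [270.8 183.9]
 [237.8 229.9]]
[[236.1 156.2]
 [192.7 164.1]
 [197.7 195.8]]
```

```bash
python3 - <<'E'
from h import *
print(delta([572.6,-146.5,300],down(.136-np.pi)))
E
```

```text
pos [254.5 570.3 247.3] rv [ 3.071e+00 -6.540e-01 -1.000e-03]
(array([582.7, 524.9, -51.6]), array([ 2.000e-03, -1.000e-03,  1.015e+00]))
```

```bash
python3 jog.py '0 0 -52 0 0 0; 0 0 -52 0 0 0; 583 525 -52 0 0 1.015; 583 525 -52 0 0 1.015; 583 525 -52 0 0 1.015; 583 525 -52 0 0 1.015; 583 525 -52 0 0 1.015; 583 525 -52 0 0 1.015; 583 525 -52 0 0 1.015; 583 525 -52 0 0 1.015' 85
python3 jog.py '0 0 0 0 0 0'
python3 - <<'E'
from h import *
print(delta([572.6,-146.5,300],down(.136-np.pi)))
print(arm.read_state()["joints"].round(2))
E
```

```text
clock: 1.1
position: [417.3, 203.2, 300.6]
ee_rot: [0.753, -0.658, 0.0, -0.001]
contact_force: [0.6, 0.4, 0.4]
gripper_width: 84.9
grasp_force: 0.0
clock: 1.2
position: [418.1, 200.7, 300.5]
ee_rot: [0.751, -0.66, 0.0, 0.0]
contact_force: [0.0, -0.0, 1.2]
gripper_width: 84.9
grasp_force: 0.0
pos [418.1 200.7 300.5] rv [ 2.360e+00 -2.073e+00  1.000e-03]
(array([ 364.2, -108.5,    0.7]), array([-0.   , -0.   , -0.007]))
[ 0.8   0.07 -0.28  0.   -1.22 -0.67]
```

```bash
python3 jog.py '364 -108 0 0 0 0; 364 -108 0 0 0 0; 364 -108 0 0 0 0; 364 -108 0 0 0 0; 364 -108 0 0 0 0; 364 -108 0 0 0 0; 364 -108 0 0 0 0; 364 -108 0 0 0 0; 364 -108 0 0 0 0; 364 -108 0 0 0 0'
python3 - <<'E'
from h import *
print(delta([572.6,-146.5,205],down(.136-np.pi)))
cv2.imwrite("pics/w1.png",arm.get_image("wrist"))
E
```

```text
clock: 2.2
position: [573.4, -140.8, 299.5]
ee_rot: [0.753, -0.658, -0.001, 0.0]
contact_force: [-0.0, 0.3, 1.3]
gripper_width: 84.8
grasp_force: 0.0
pos [ 573.4 -140.8  299.5] rv [ 2.366e+00 -2.066e+00 -2.000e-03]
(array([ 5.6,  1.5, 94.5]), array([ 0.001,  0.001, -0.001]))
```

View pics/w1.png

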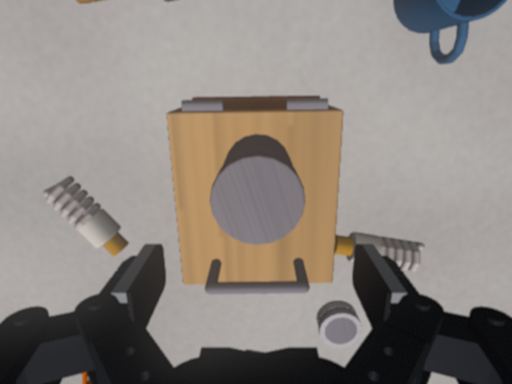

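The wrist view is aligned with the dispenser: jar top centre at (258,197), handle bar from (207,288) to (308,288).

```bash
python3 - <<'E'
from h import *
c=arm.get_calibration("wrist")
print(ray("wrist",(258,195),235,c),ray("wrist",(207,288),185,c),ray("wrist",(308,288),185,c))
for uv in [(168,112),(342,110)]: print(ray("wrist",uv,145,c))
E
python3 jog.py '6 1 30 0 0 0; 6 1 60 0 0 0; 6 1 80 0 0 0; 6 1 94 0 0 0; 6 1 94 0 0 0'
python3 jog.py '0 0 0 0 0 0; 0 0 0 0 0 0; 0 0 0 0 0 0; 0 0 0 0 0 0; 0 0 0 0 0 0; 0 0 0 0 0 0' 45
```

```text
[ 574.92077077 -149.51024364  235.        ] [604.43836455 -41.79528495 185.        ] [518.54361578 -53.53488607 185.        ]
[ 655.50717236 -180.52753231  145.        ]
[ 511.12963533 -201.98964592  145.        ]
clock: 2.75
position: [571.7, -145.1, 204.5]
ee_rot: [0.754, -0.657, -0.002, 0.001]
contact_force: [-0.2, 0.5, 0.8]
gripper_width: 85.2
grasp_force: 0.0
clock: 3.35
position: [574.3, -146.6, 208.3]
ee_rot: [0.754, -0.657, 0.001, -0.001]
contact_force: [0.4, 3.4, 6.1]
gripper_width: 59.2
grasp_force: 64.6
```

```bash
python3 jog.py '0 0 -8 0 0 0; 0 0 -20 0 0 0; 0 0 -30 0 0 0; 0 0 -30 0 0 0'
python3 - <<'E'
from h import *
s=arm.read_state();print(delta([405,-170,s["position"][2]],down(.136-np.pi)))
E
```

```text
clock: 3.75
position: [574.1, -147.2, 238.3]
ee_rot: [0.754, -0.657, 0.001, -0.001]
contact_force: [-0.1, -1.6, -2.9]
gripper_width: 59.2
grasp_force: 65.0
pos [ 574.1 -147.2  238.3] rv [-2.366  2.064 -0.005]
(array([ -0.4, 170.6,  -0.6]), array([-0.003, -0.001, -0.   ]))
```

```bash
python3 jog.py '0 15 0 0 0 0; 0 45 0 0 0 0; 0 80 0 0 0 0; 0 115 0 0 0 0; 0 145 0 0 0 0; 0 163 0 0 0 0; 0 170 0 0 0 0; 0 170 0 0 0 0'
python3 jog.py '0 0 20 0 0 0; 0 0 55 0 0 0; 0 0 95 0 0 0; 0 0 130 0 0 0; 0 0 155 0 0 0; 0 0 165 0 0 0; 0 0 169 0 0 0; 0 0 172 0 0 0; 0 0 174 0 0 0;0 0 174 0 0 0'
```

```text
clock: 4.55
position: [404.3, -170.1, 236.6]
ee_rot: [0.753, -0.658, 0.0, -0.0]
contact_force: [0.2, -0.2, -2.2]
gripper_width: 58.9
grasp_force: 65.4
clock: 5.55
position: [405.9, -170.0, 63.3]
ee_rot: [0.754, -0.657, 0.001, -0.001]
contact_force: [0.3, 0.0, -2.9]
gripper_width: 59.0
grasp_force: 65.5
```

```bash
python3 jog.py '0 0 1 0 0 0; 0 0 2 0 0 0; 0 0 2 0 0 0'; python3 jog.py '0 0 1 0 0 0; 0 0 1 0 0 0'
```

```text
clock: 5.85
position: [406.1, -170.1, 63.2]
ee_rot: [0.754, -0.657, 0.001, -0.001]
contact_force: [-2.7, 3.3, 17.2]
gripper_width: 58.9
grasp_force: 67.7
clock: 6.05
position: [406.1, -170.1, 63.1]
ee_rot: [0.754, -0.657, 0.001, -0.0]
contact_force: [-4.6, 4.7, 26.6]
gripper_width: 58.9
grasp_force: 68.5
```

```bash
python3 jog.py '0 0 -3 0 0 0; 0 0 -3 0 0 0; 0 0 -3 0 0 0; 0 0 -3 0 0 0; 0 0 -3 0 0 0' 85
python3 jog.py '0 0 -40 0 0 0; 0 0 -90 0 0 0; 0 0 -140 0 0 0; 0 0 -190 0 0 0; 0 0 -235 0 0 0;0 0 -235 0 0 0'
python3 - <<'E'
from h import *
cv2.imwrite("pics/t1.png",arm.get_image("top")); im=arm.get_image("side"); cv2.imwrite("pics/s1.png",im[120:300,150:390].repeat(2,0).repeat(2,1))
E
```

```text
clock: 6.55
position: [404.7, -170.0, 62.1]
ee_rot: [0.754, -0.657, -0.0, 0.0]
contact_force: [0.0, -0.3, -0.6]
gripper_width: 85.0
grasp_force: 0.0
clock: 7.15
position: [407.9, -170.8, 304.0]
ee_rot: [0.754, -0.657, 0.006, -0.004]
contact_force: [0.6, 1.1, -0.0]
gripper_width: 85.0
grasp_force: 0.0
```

View pics/s1.png

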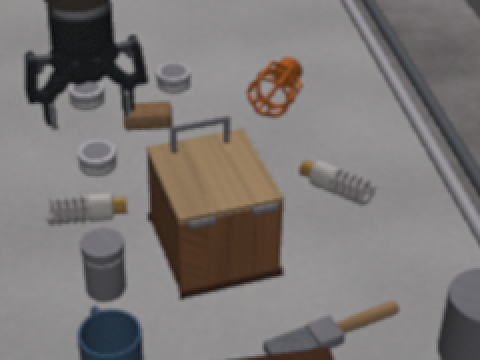

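The jar stands upright on the ledge at crop (103,262), and the flap is clear. Next I'll move above the handle with the closing line along the dispenser's y.

```bash
python3 - <<'E'
from h import *
print(delta([561,-49.5,270],down(.136-np.pi/2)))
E
```

```text
pos [ 404.9 -169.8  297.8] rv [-2.366e+00  2.065e+00 -2.000e-03]
(array([ -98.1, -170.9,   28.2]), array([-2.000e-03, -1.000e-03, -1.571e+00]))
```

```bash
python3 jog.py '-98 -171 0 0 0 -1.571; -98 -171 0 0 0 -1.571; -98 -171 0 0 0 -1.571; -98 -171 0 0 0 -1.571; -98 -171 0 0 0 -1.571; -98 -171 28 0 0 -1.571; -98 -171 28 0 0 -1.571; -98 -171 28 0 0 -1.571; -98 -171 28 0 0 -1.571; -98 -171 28 0 0 -1.571' 40; python3 jog.py '0 0 0 0 0 0; 0 0 0 0 0 0'
python3 - <<'E'
from h import *
print(delta([561,-49.5,270],down(.136-np.pi/2)));print(arm.read_state()["joints"].round(2))
E
```

```text
clock: 8.25
position: [559.9, -49.8, 266.4]
ee_rot: [0.999, 0.036, -0.003, 0.0]
contact_force: [0.5, -0.6, -0.2]
gripper_width: 39.8
grasp_force: 0.0
clock: 8.45
position: [560.3, -49.8, 267.6]
ee_rot: [1.0, 0.031, -0.002, 0.0]
contact_force: [-0.2, 0.8, -0.6]
gripper_width: 40.0
grasp_force: 0.0
pos [560.3 -49.8 267.6] rv [ 3.14   0.097 -0.005]
(array([ 0.7, -0.2, -2.4]), array([ 0.   ,  0.003, -0.074]))
[ 0.2   0.27 -0.12 -0.   -1.19  1.43]
```

```bash
python3 jog.py '0 0 0 0 0 -0.074; 0 40 0 0.15 0 -0.074; 0 80 0 0.3 0 -0.074; 0 120 0 0.45 0 -0.074; 0 160 0 0.6 0 -0.07; 0 190 0 0.75 0 -0.07; 0 220 0 0.9 0 -0.06; 0 220 0 1.05 0 -0.05; 0 220 0 1.05 0 -0.05; 0 220 0 1.05 0 -0.05'
python3 - <<'E'
from h import *
s=arm.read_state();print(s["joints"].round(2)); print(R.from_quat(s["ee_rot"]).as_matrix().round(2))
E
```

```text
clock: 9.45
position: [575.1, -269.9, 267.5]
ee_rot: [0.864, 0.05, -0.017, -0.501]
contact_force: [-0.5, 0.0, 0.6]
gripper_width: 40.0
grasp_force: 0.0
[-0.58  0.73  0.61 -0.88 -2.07  2.08]
[[ 0.99  0.07 -0.08]
 [ 0.1  -0.49  0.86]
 [ 0.02 -0.87 -0.5 ]]
```

```bash
python3 - <<'E'
from h import *
print(delta([561,-49.5,270],down(.136-np.pi/2)))
E
```

```text
pos [ 575.1 -269.9  267.5] rv [-2.089 -0.122  0.042]
(array([   9. , -111.9,  190.2]), array([-1.049, -0.035, -0.018]))
```

```bash
python3 jog.py '9 -112 190 -1.049 -.035 -.018; 9 -112 190 -1.049 -.035 -.018; 9 -112 190 -1.049 -.035 -.018; 9 -112 190 -1.049 -.035 -.018; 9 -112 190 -1.049 -.035 -.018; 9 -112 190 -1.049 -.035 -.018; 9 -112 190 -1.049 -.035 -.018; 9 -112 190 -1.049 -.035 -.018; 9 -112 190 -1.049 -.035 -.018; 9 -112 190 -1.049 -.035 -.018'
python3 - <<'E'
from h import *
print(delta([561,-49.5,184],down(.136-np.pi/2)));cv2.imwrite("pics/w2.png",arm.get_image("wrist"))
E
```

```text
clock: 10.45
position: [561.0, -48.5, 273.6]
ee_rot: [0.998, 0.069, 0.003, -0.001]
contact_force: [-0.4, -0.6, 0.3]
gripper_width: 40.3
grasp_force: 0.0
pos [561.  -48.5 273.6] rv [-3.132 -0.218 -0.011]
(array([-0.7,  1.1, 89.6]), array([-0.001, -0.007,  0.003]))
```

View pics/w2.png

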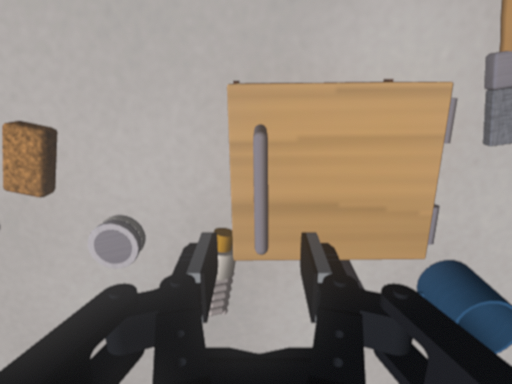

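The bar at column 261 is centred between the fingers (about 259), so I'll descend and grip.

```bash
python3 jog.py '0 0 35 0 0 0; 0 0 65 0 0 0; 0 0 83 0 0 0; 0 0 86 0 0 0; 0 0 86 0 0 0'
python3 jog.py '0 0 0 0 0 0; 0 0 0 0 0 0; 0 0 0 0 0 0; 0 0 0 0 0 0; 0 0 0 0 0 0' 0
python3 - <<'E'
from h import *
a=.136; s=arm.read_state(); print((rz(a).T@(s["position"]-[569.2,-110,0])).round(1))
for i in range(1,19):
    t=.1*i; print(t, round(-(145*np.cos(t)-50*np.sin(t)-145)), round(-(145*np.sin(t)+50*np.cos(t)-50)), round(.6*t,2))
E
```

```text
clock: 11.0
position: [561.5, -50.0, 186.1]
ee_rot: [0.998, 0.068, 0.002, -0.0]
contact_force: [0.4, 1.3, -0.5]
gripper_width: 40.0
grasp_force: 0.0
clock: 11.5
position: [561.9, -49.6, 187.6]
ee_rot: [0.998, 0.069, 0.003, 0.0]
contact_force: [0.1, -5.1, 4.9]
gripper_width: 8.0
grasp_force: 58.9
[  1.   60.8 187.6]
0.1 6 -14 0.06
0.2 13 -28 0.12
0.30000000000000004 21 -41 0.18
0.4 31 -53 0.24
0.5 42 -63 0.3
0.6000000000000001 54 -73 0.36
0.7000000000000001 66 -82 0.42
0.8 80 -89 0.48
0.9 94 -95 0.54
1.0 109 -99 0.6
1.1 124 -102 0.66
1.2000000000000002 139 -103 0.72
1.3 154 -103 0.78
1.4000000000000001 170 -101 0.84
1.5 185 -98 0.9
1.6 199 -93 0.96
1.7000000000000002 213 -87 1.02
1.8 227 -80 1.08
```

```bash
python3 jog.py '0 6 -14 .06 0 0; 0 13 -28 .12 0 0; 0 21 -41 .18 0 0; 0 31 -53 .24 0 0; 0 42 -63 .3 0 0; 0 54 -73 .36 0 0; 0 66 -82 .42 0 0; 0 80 -89 .48 0 0; 0 94 -95 .54 0 0; 0 109 -99 .6 0 0'
python3 - <<'E'
from h import *
a=.136; s=arm.read_state(); p=(rz(a).T@(s["position"]-[569.2,-110,0]));print(p.round(1)); y,z=p[1]+85,p[2]-137.5
print("flap",np.arctan2(z,y)-np.arctan2(50,145),np.hypot(y,z),np.hypot(145,50))
r0=R.from_quat(down(a-np.pi/2))*R.from_rotvec([.6,0,0])
q0=np.array([0,109,-99.])
for t in np.arange(1.1,1.81,.1):
    q=np.array([0,-(145*np.cos(t)-50*np.sin(t)-145),-(145*np.sin(t)+50*np.cos(t)-50)])
    print(round(t,1),(R.from_rotvec([-.6,0,0]).apply(q-q0)).round(0), round(.6*t-.6,2))
E
```

```text
clock: 12.5
position: [577.4, -154.1, 285.9]
ee_rot: [0.952, 0.068, -0.017, -0.299]
contact_force: [3.2, 6.5, 2.4]
gripper_width: 7.4
grasp_force: 58.6
[  2.2 -44.8 285.9]
flap 0.9743445173550902 153.72523497874263 153.37861650177967
1.1 [  0.  11. -11.] 0.06
1.2 [  0.  22. -20.] 0.12
1.3 [  0.  35. -29.] 0.18
1.4 [  0.  49. -36.] 0.24
1.5 [  0.  63. -42.] 0.3
1.6 [  0.  78. -46.] 0.36
1.7 [  0.  93. -49.] 0.42
1.8 [  0. 108. -51.] 0.48
```

Excellent tracking (the flap is at 0.97 rad). I'll continue to 1.8.

```bash
python3 jog.py '0 11 -11 .06 0 0; 0 22 -20 .12 0 0; 0 35 -29 .18 0 0; 0 49 -36 .24 0 0; 0 63 -42 .3 0 0; 0 78 -46 .36 0 0; 0 93 -49 .42 0 0; 0 108 -51 .48 0 0; 0 108 -51 .48 0 0; 0 108 -51 .48 0 0'
python3 - <<'E'
from h import *
a=.136; s=arm.read_state(); p=(rz(a).T@(s["position"]-[569.2,-110,0]));print(p.round(1)); y,z=p[1]+85,p[2]-137.5
print("flap",np.arctan2(z,y)-np.arctan2(50,145),np.hypot(y,z),np.hypot(145,50))
cv2.imwrite("pics/s2.png",arm.get_image("side")[100:280,150:390].repeat(2,0).repeat(2,1))
E
```

```text
clock: 13.5
position: [595.4, -275.0, 269.7]
ee_rot: [0.857, 0.061, -0.027, -0.511]
contact_force: [11.3, -7.2, 14.4]
gripper_width: 7.5
grasp_force: 59.4
[   3.6 -167.   269.7]
flap 1.7939358873403068 155.60702016990948 153.37861650177967
```

View pics/s2.png

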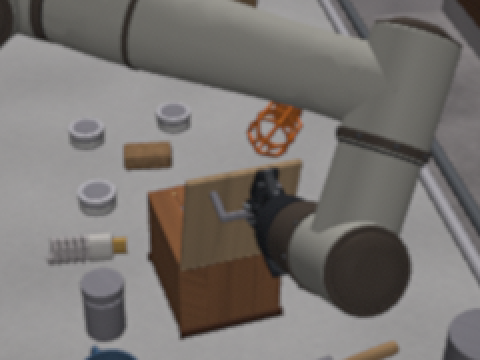

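The flap is open at about 1.79. Release it and back out.

```bash
python3 jog.py '0 0 0 0 0 0; 0 0 0 0 0 0; 0 0 0 0 0 0; 0 0 -10 0 0 0; 0 0 -35 0 0 0; 0 0 -70 0 0 0; 0 0 -70 0 0 0' 40
python3 - <<'E'
from h import *
s=arm.read_state();p=s["position"]
print(delta([p[0]-20,p[1],430],down(.136-np.pi/2)),s["joints"].round(2))
E
```

```text
clock: 14.25
position: [599.9, -339.1, 300.0]
ee_rot: [0.857, 0.059, -0.032, -0.511]
contact_force: [-0.5, -0.8, -0.7]
gripper_width: 40.1
grasp_force: 0.0
pos [ 599.9 -339.1  300. ] rv [-2.062 -0.142  0.078]
(array([ -19.1, -115.8,  -59.4]), array([-1.076, -0.005,  0.002])) [-0.64  0.85  0.93 -0.98 -2.28  1.93]
```

```bash
python3 jog.py '0 -50 -30 0 0 0; 0 -90 -50 -.1 0 0; -19 -116 -59 -.25 0 0; -19 -116 -59 -.4 0 0; -19 -116 -59 -.55 0 0; -19 -116 -59 -.7 0 0; -19 -116 -59 -.85 0 0; -19 -116 -59 -1.0 0 0; -19 -116 -59 -1.076 0 0; -19 -116 -59 -1.076 0 0' 85
python3 - <<'E'
from h import *
cv2.imwrite("pics/t2.png",cv2.resize(arm.get_image("top")[115:280,120:390],None,fx=2.9,fy=2.9,interpolation=cv2.INTER_CUBIC))
s=arm.read_state();print(delta([414.5,113.8,300],down(.136-np.pi)),s["joints"].round(2))
E
```

```text
clock: 15.25
position: [580.1, -332.5, 430.0]
ee_rot: [0.997, 0.071, 0.001, -0.002]
contact_force: [-0.1, 0.1, 0.1]
gripper_width: 85.0
grasp_force: 0.0
pos [ 580.4 -333.5  429.5] rv [-3.128 -0.219 -0.005]
(array([-102.3, -465.3,  131.9]), array([-0.007,  0.002,  1.575])) [-0.28  0.42  0.5  -0.01 -1.65  1.99]
```

View pics/t2.png

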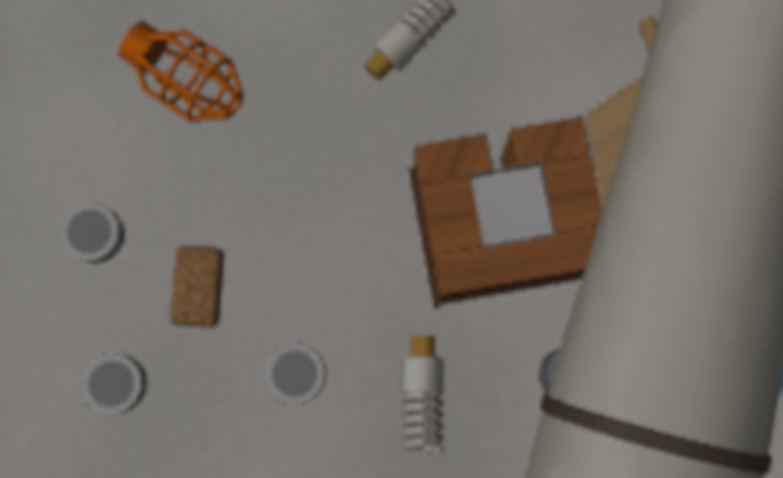

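Plate corners are at crop (473,178), (544,168), (552,238), (485,246). The tins, at (93,232), (115,382) and (296,373), haven't moved. I'll go over the well for a close look.

```bash
python3 - <<'E'
from h import *
f=lambda u:np.array(u)/2.9+[120,115]-.33
for u in([93,232],[115,382],[296,373]):print(ray("top",f(u),30).round(1))
print(ray("top",f(np.mean([[473,178],[544,168],[552,238],[485,246]],0)),127).round(1))
s=arm.read_state();print(delta([569,-80,430],down(.136-np.pi)))
E
```

```text
[571. 331.  30.]
[411.1 304.   30. ]
[415.4 113.8  30. ]
[ 568.7 -112.1  127. ]
pos [ 580.4 -333.5  429.5] rv [-3.128 -0.219 -0.005]
(array([  24.1, -252.6,    1.1]), array([-0.007,  0.002,  1.575]))
```

```bash
python3 jog.py '24 -253 0 0 0 1.575; 24 -253 0 0 0 1.575; 24 -253 0 0 0 1.575; 24 -253 0 0 0 1.575; 24 -253 0 0 0 1.575; 24 -253 0 0 0 1.575; 24 -253 0 0 0 1.575; 24 -253 0 0 0 1.575; 24 -253 0 0 0 1.575; 24 -253 0 0 0 1.575'; python3 jog.py '0 0 0 0 0 0.09; 0 0 0 0 0 0.09'
python3 - <<'E'
from h import *
cv2.imwrite("pics/w3.png",arm.get_image("wrist"))
s=arm.read_state();print(delta([415,113.8,150],down(.136-np.pi)),s["joints"].round(2))
c=arm.get_calibration("wrist"); a=.136
P=np.array([[36,36,135],[36,-36,135],[-36,-36,135],[-36,36,135],[75,85,135],[-75,85,135]])
print(proj("wrist",P@rz(a).T+[569.2,-110,0],c).round(0).tolist())
E
```

```text
clock: 16.3
position: [570.3, -81.7, 429.8]
ee_rot: [0.787, -0.617, -0.002, -0.003]
contact_force: [-0.1, 0.6, 0.1]
gripper_width: 85.5
grasp_force: 0.0
clock: 16.5
position: [570.3, -81.9, 429.8]
ee_rot: [0.761, -0.649, -0.001, -0.003]
contact_force: [-0.7, -0.1, -0.0]
gripper_width: 85.2
grasp_force: 0.0
pos [570.2 -81.8 429.8] rv [-2.388  2.033  0.004]
(array([-216.3,  122.8,  280.7]), array([-0.003,  0.006,  0.024])) [ 0.14  0.23  0.24 -0.01 -1.57  0.02]
[[235.0, 146.0], [235.0, 89.0], [294.0, 90.0], [290.0, 148.0], [206.0, 182.0], [317.0, 184.0]]
```

View pics/w3.png

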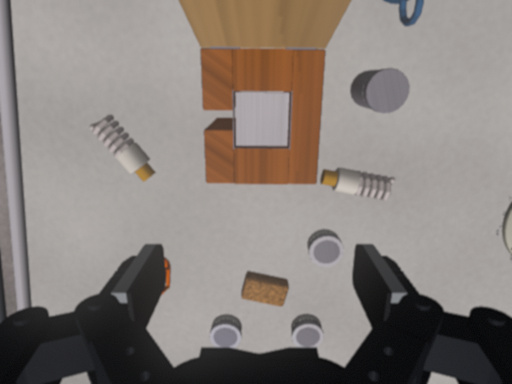

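The well's corners (234,91) to (291,148) match the prediction within about 1 px, so the well is at about (569,-110.5). Now to the nearest tin.

```bash
python3 jog.py '-216 123 0 0 0 .024; -216 123 100 0 0 .024; -216 123 250 0 0 .024; -216 123 250 0 0 .024; -216 123 281 0 0 .024; -216 123 281 0 0 .024; -216 123 281 0 0 .024; -216 123 281 0 0 .024; -216 123 281 0 0 .024; -216 123 281 0 0 .024'
python3 - <<'E'
from h import *
c=arm.get_calibration("wrist"); im=arm.get_image("wrist");cv2.imwrite("pics/w4.png",im)
print(proj("wrist",[[415,113.8,30]],c))
print(delta([415,113.8,24],down(.136-np.pi)))
E
```

```text
clock: 17.55
position: [415.3, 114.1, 149.8]
ee_rot: [0.754, -0.657, -0.0, -0.002]
contact_force: [0.3, 0.6, 0.2]
gripper_width: 84.9
grasp_force: 0.0
[[259.54784912 182.08573951]]
pos [416.4 114.4 151. ] rv [-2.363e+00  2.059e+00 -1.000e-03]
(array([  1. ,   2.2, 127. ]), array([-0.006,  0.005,  0.001]))
```

View pics/w4.png

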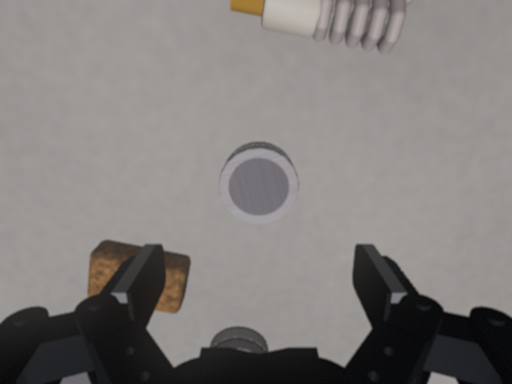

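The tin centre is at (259,185), within 3 mm of the top-camera value. Descend and grip.

```bash
python3 jog.py '0 1 40 0 0 0; 0 1 80 0 0 0; 0 1 110 0 0 0; 0 1 122 0 0 0; 0 1 126 0 0 0; 0 1 126 0 0 0'
python3 jog.py '0 0 0 0 0 0; 0 0 0 0 0 0; 0 0 0 0 0 0; 0 0 0 0 0 0; 0 0 0 0 0 0' 40
python3 jog.py '0 0 -20 0 0 0; 0 0 -60 0 0 0; 0 0 -100 0 0 0; 0 0 -140 0 0 0; 0 0 -170 0 0 0; 0 0 -180 0 0 0; 0 0 -180 0 0 0'
python3 - <<'E'
from h import *
print(delta([569,-110.5,205],down(.136-np.pi)))
E
```

```text
clock: 18.2
position: [415.9, 114.7, 24.6]
ee_rot: [0.753, -0.658, 0.0, -0.004]
contact_force: [0.4, 0.7, 0.1]
gripper_width: 85.2
grasp_force: 0.0
clock: 18.7
position: [415.5, 115.0, 25.7]
ee_rot: [0.754, -0.657, 0.0, -0.005]
contact_force: [0.7, -1.5, 7.6]
gripper_width: 61.9
grasp_force: 63.7
clock: 19.4
position: [413.6, 113.7, 204.8]
ee_rot: [0.753, -0.658, -0.0, -0.005]
contact_force: [-0.5, 0.0, -2.2]
gripper_width: 62.2
grasp_force: 67.6
pos [413.6 113.7 204.8] rv [-2.36e+00  2.06e+00  1.00e-03]
(array([ 243.1, -123.7,   -0.9]), array([-0.007,  0.006, -0.   ]))
```

```bash
python3 jog.py '30 -15 0 0 0 0; 65 -33 0 0 0 0; 100 -51 0 0 0 0; 135 -69 0 0 0 0; 170 -87 0 0 0 0; 205 -104 0 -.007 .006 0; 230 -117 0 -.007 .006 0; 243 -124 0 -.007 .006 0; 243 -124 0 -.007 .006 0; 243 -124 0 -.007 .006 0'
python3 - <<'E'
from h import *
c=arm.get_calibration("wrist"); im=arm.get_image("wrist");cv2.imwrite("pics/w5.png",im)
P=np.array([[36,36,135],[36,-36,135],[-36,-36,135],[-36,36,135],[75,85,135],[-75,85,135]])
print(proj("wrist",P@rz(.136).T+[569.2,-110,0],c).round(0).tolist())
print(delta([569,-110.5,154],down(.136-np.pi)))
E
```

```text
clock: 20.4
position: [568.1, -110.2, 201.2]
ee_rot: [0.753, -0.658, -0.002, 0.003]
contact_force: [-0.0, -0.3, -2.5]
gripper_width: 61.8
grasp_force: 67.4
[[202.0, 259.0], [195.0, 153.0], [316.0, 152.0], [311.0, 259.0], [150.0, 321.0], [362.0, 320.0]]
pos [ 568.2 -109.8  201.9] rv [ 2.364 -2.062 -0.005]
(array([ 0.7, -1. , 47.9]), array([ 0.006, -0.001,  0.   ]))
```

View pics/w5.png

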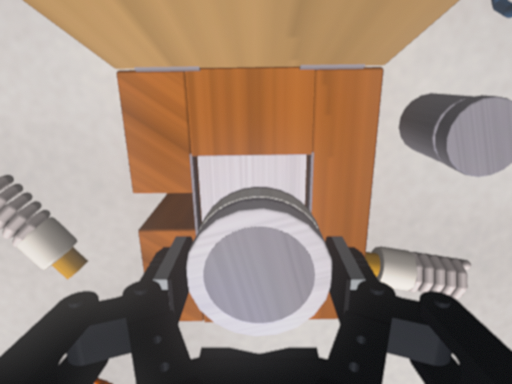

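The well's side edges are at columns 192 and 312 (predicted 195 and 316), so I'll shift about 2 mm to +x and lower.

```bash
python3 jog.py '0 -2.5 10 0 0 0; 0 -2.5 20 0 0 0; 0 -2.5 30 0 0 0; 0 -2.5 38 0 0 0; 0 -2.5 41 0 0 0; 0 -2.5 44 0 0 0; 0 -2.5 47 0 0 0; 0 -2.5 48 0 0 0'; python3 jog.py '0 0 1 0 0 0; 0 0 2 0 0 0'
```

```text
clock: 21.25
position: [571.6, -110.3, 155.1]
ee_rot: [0.753, -0.657, -0.0, 0.002]
contact_force: [-1.0, 0.6, -2.6]
gripper_width: 61.9
grasp_force: 67.4
clock: 21.45
position: [571.8, -110.3, 153.4]
ee_rot: [0.753, -0.657, -0.0, 0.002]
contact_force: [-0.9, 0.0, -2.2]
gripper_width: 61.7
grasp_force: 67.4
```

```bash
python3 jog.py '0 0 0 0 0 0; 0 0 0 0 0 0; 0 0 0 0 0 0; 0 0 -5 0 0 0; 0 0 -30 0 0 0; 0 0 -50 0 0 0; 0 0 -50 0 0 0' 85
python3 jog.py '0 0 0 0 0 0; 0 0 0 0 0 0; 0 0 0 0 0 0; 0 0 0 0 0 0; 0 0 0 0 0 0; 0 0 10 0 0 0; 0 0 20 0 0 0; 0 0 26 0 0 0; 0 0 30 0 0 0' 0
```

```text
clock: 22.15
position: [573.8, -110.3, 207.1]
ee_rot: [0.754, -0.657, 0.003, -0.0]
contact_force: [0.1, -0.5, 0.1]
gripper_width: 84.5
grasp_force: 0.0
clock: 23.05
position: [570.9, -110.2, 172.5]
ee_rot: [0.754, -0.657, -0.001, 0.003]
contact_force: [-3.4, 1.7, 6.4]
gripper_width: -0.3
grasp_force: 3.4
```

```bash
python3 jog.py '0 0 5 0 0 0; 0 0 10 0 0 0; 0 0 15 0 0 0; 0 0 20 0 0 0; 0 0 25 0 0 0; 0 0 30 0 0 0; 0 0 30 0 0 0'
python3 jog.py '0 0 -10 0 0 0; 0 0 -60 0 0 0; 0 0 -110 0 0 0; 0 0 -160 0 0 0;0 0 -160 0 0 0' 85
python3 - <<'E'
from h import *
s=arm.read_state()
c=arm.get_calibration("wrist"); im=arm.get_image("wrist");cv2.imwrite("pics/w6.png",im)
P=np.array([[36,36,135],[36,-36,135],[-36,-36,135],[-36,36,135],[0,0,127]])
print(proj("wrist",P@rz(.136).T+[570.2,-110.5,0],c).round(0).tolist())
print(delta([410.8,304.5,300],down(.136-np.pi)))
E
```

```text
clock: 23.75
position: [570.9, -110.3, 143.6]
ee_rot: [0.754, -0.657, -0.001, 0.002]
contact_force: [-2.8, 1.4, 3.4]
gripper_width: -0.2
grasp_force: 2.3
clock: 24.25
position: [575.7, -110.7, 312.7]
ee_rot: [0.754, -0.657, 0.007, -0.003]
contact_force: [-0.5, -0.2, -0.8]
gripper_width: 72.2
grasp_force: 0.0
[[230.0, 202.0], [228.0, 129.0], [306.0, 129.0], [303.0, 202.0], [267.0, 165.0]]
pos [ 573.9 -110.1  308.3] rv [-2.365  2.063 -0.011]
(array([-432.9,  105.4,    6.1]), array([-0.007, -0.003,  0.   ]))
```

View pics/w6.png

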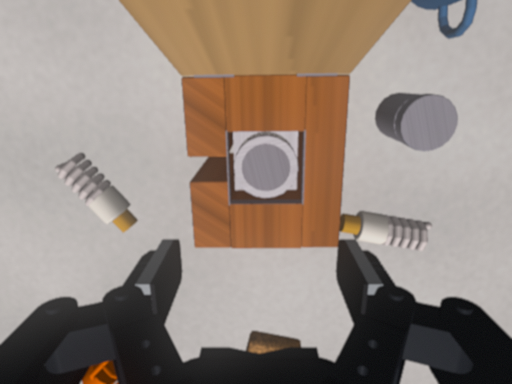

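Tin 1 lies flat in the well at (267,166), below the rim. Go to the second tin; I'll check its position numerically.

```bash
python3 jog.py '-433 105 0 -.007 -.003 0; -433 105 0 -.007 -.003 0; -433 105 0 -.007 -.003 0; -433 105 0 -.007 -.003 0; -433 105 0 -.007 -.003 0; -433 105 0 -.007 -.003 0; -433 105 0 -.007 -.003 0; -433 105 0 -.007 -.003 0; -433 105 0 -.007 -.003 0; -433 105 0 -.007 -.003 0' 85
python3 jog.py '0 0 50 0 0 0; 0 0 100 0 0 0; 0 0 145 0 0 0; 0 0 145 0 0 0; 0 0 145 0 0 0'
cat >> h.py <<'E'
def tins(name,zc=30,lo=None,hi=None,save=None):
    "circles (pale rim of a tin) -> world at z=zc"
    c=arm.get_calibration(name); im=arm.get_image(name)
    if save: cv2.imwrite(save,im)
    k=3 if name=="top" else 1
    g=cv2.resize(cv2.cvtColor(im,cv2.COLOR_BGR2GRAY),None,fx=k,fy=k,interpolation=cv2.INTER_CUBIC)
    H=cv2.HoughCircles(cv2.medianBlur(g,5),cv2.HOUGH_GRADIENT,1.5,30,param1=100,param2=28,minRadius=lo,maxRadius=hi)
    return [(u.round(1).tolist(),ray(name,((u[0]+.5)/k-.5,(u[1]+.5)/k-.5),zc,c).round(1).tolist()) for u in H[0]] if H is not None else []
E
python3 - <<'E'
from h import *
for r in tins("wrist",30,34,46,"pics/w7.png")[:5]: print(r)
for r in tins("top",30,26,34,"pics/t3.png")[:8]: print(r)
print(delta([410.8,304.5,24],down(.136-np.pi)),proj("wrist",[[410.8,304.5,30]]))
E
```

```text
clock: 25.3
position: [407.4, 308.6, 301.3]
ee_rot: [0.755, -0.655, -0.004, 0.004]
contact_force: [0.2, -0.3, 0.5]
gripper_width: 84.9
grasp_force: 0.0
clock: 25.8
position: [408.4, 304.5, 158.0]
ee_rot: [0.754, -0.657, -0.003, 0.004]
contact_force: [-0.3, -0.0, 1.6]
gripper_width: 84.8
grasp_force: 0.0
([254.1999969482422, 177.8000030517578, 35.599998474121094], [410.8, 303.0, 30.0])
([48.79999923706055, 200.1999969482422, 43.400001525878906], [575.2, 344.5, 30.0])
([954.7999877929688, 731.2000122070312, 33.0], [407.3, -178.1, 30.0])
([455.20001220703125, 584.2000122070312, 33.0], [571.8, 332.0, 30.0])
([474.79998779296875, 740.2000122070312, 31.0], [411.2, 308.3, 30.0])
([1136.199951171875, 737.2000122070312, 33.0], [396.4, -360.4, 30.0])
pos [409.3 306.  160.2] rv [ 2.366 -2.064 -0.011]
(array([  2.2,  -2.2, 136.2]), array([0.006, 0.004, 0.   ])) [[255.99705788 176.46915397]]
```

```bash
python3 jog.py '2 -2 45 0 0 0; 2 -2 90 0 0 0; 2 -2 120 .006 .004 0; 2 -2 131 .006 .004 0; 2 -2 135 .006 .004 0; 2 -2 135 .006 .004 0'
python3 jog.py '0 0 0 0 0 0; 0 0 0 0 0 0; 0 0 0 0 0 0; 0 0 0 0 0 0; 0 0 0 0 0 0' 40
python3 jog.py '0 0 -20 0 0 0; 0 0 -60 0 0 0; 0 0 -100 0 0 0; 0 0 -140 0 0 0; 0 0 -170 0 0 0; 0 0 -180 0 0 0; 0 0 -180 0 0 0'
python3 - <<'E'
from h import *
print(delta([571,-110.5,205],down(.136-np.pi)))
E
```

```text
clock: 26.5
position: [409.8, 304.4, 24.3]
ee_rot: [0.754, -0.657, -0.0, 0.001]
contact_force: [0.1, -0.1, 1.1]
gripper_width: 85.2
grasp_force: 0.0
clock: 27.0
position: [409.9, 304.4, 25.2]
ee_rot: [0.754, -0.657, -0.0, 0.0]
contact_force: [-0.9, -0.5, 7.0]
gripper_width: 61.9
grasp_force: 64.1
clock: 27.7
position: [409.4, 304.0, 204.0]
ee_rot: [0.753, -0.658, -0.001, 0.001]
contact_force: [0.1, 0.8, -3.0]
gripper_width: 61.6
grasp_force: 66.7
pos [409.4 304.  204. ] rv [ 2.366e+00 -2.065e+00 -2.000e-03]
(array([ 432.5, -104. ,   -1.2]), array([ 0.002,  0.   , -0.   ]))
```

```bash
python3 jog.py '35 -8 0 0 0 0; 85 -20 0 0 0 0; 135 -32 0 0 0 0; 185 -44 0 0 0 0; 235 -56 0 0 0 0; 285 -68 0 0 0 0; 335 -80 0 0 0 0; 380 -92 0 0 0 0; 415 -100 0 0 0 0; 432 -104 0 0 0 0'
python3 jog.py '0 0 0 0 0 0; 0 0 0 0 0 0'
python3 - <<'E'
from h import *
print(delta([571.2,-110.3,154],down(.136-np.pi)))
E
```

```text
clock: 28.7
position: [570.3, -113.5, 199.9]
ee_rot: [0.752, -0.659, -0.003, 0.004]
contact_force: [-0.1, 0.5, -2.5]
gripper_width: 61.7
grasp_force: 66.7
clock: 28.9
position: [569.7, -110.3, 200.8]
ee_rot: [0.753, -0.658, -0.002, 0.004]
contact_force: [0.2, 0.4, -2.5]
gripper_width: 62.1
grasp_force: 66.7
pos [ 569.7 -110.3  200.8] rv [ 2.36  -2.062 -0.008]
(array([ 0.1, -2. , 46.8]), array([ 0.009, -0.002, -0.001]))
```

```bash
python3 jog.py '0 -2 10 .009 0 0; 0 -2 20 .009 0 0; 0 -2 30 .009 0 0; 0 -2 36 .009 0 0; 0 -2 39 .009 0 0; 0 -2 42 .009 0 0; 0 -2 45 .009 0 0; 0 -2 47 .009 0 0; 0 -2 47 .009 0 0'
```

```text
clock: 29.8
position: [573.5, -110.5, 157.8]
ee_rot: [0.754, -0.657, 0.004, -0.002]
contact_force: [0.8, -1.8, -1.0]
gripper_width: 61.6
grasp_force: 66.8
```

```bash
python3 jog.py '0 0 0 0 0 0; 0 0 0 0 0 0'
python3 - <<'E'
from h import *
print(delta([571.5,-110.3,154],down(.136-np.pi)))
E
```

```text
clock: 30.0
position: [573.4, -110.6, 156.9]
ee_rot: [0.753, -0.657, 0.003, -0.001]
contact_force: [1.5, -2.5, -0.7]
gripper_width: 61.5
grasp_force: 66.9
pos [ 573.4 -110.6  156.9] rv [-2.365  2.064 -0.011]
(array([-0.5,  1.8,  2.9]), array([-0.006, -0.004, -0.   ]))
```

```bash
python3 jog.py '0 1.5 0 -.006 0 0; 0 1.5 1.5 -.006 0 0; 0 1.5 3 -.006 0 0; 0 1.5 3 -.006 0 0'
```

```text
clock: 30.4
position: [571.5, -110.8, 153.5]
ee_rot: [0.754, -0.657, 0.001, 0.002]
contact_force: [1.4, -4.6, -0.1]
gripper_width: 61.8
grasp_force: 66.8
```

```bash
python3 jog.py '0 0 0 0 0 0; 0 0 0 0 0 0; 0 0 0 0 0 0; 0 0 -5 0 0 0; 0 0 -30 0 0 0; 0 0 -50 0 0 0; 0 0 -50 0 0 0' 85
python3 jog.py '0 0 0 0 0 0; 0 0 0 0 0 0; 0 0 0 0 0 0; 0 0 0 0 0 0; 0 0 0 0 0 0; 0 0 10 0 0 0; 0 0 20 0 0 0; 0 0 26 0 0 0; 0 0 30 0 0 0' 0
python3 jog.py '0 0 5 0 0 0; 0 0 10 0 0 0; 0 0 15 0 0 0; 0 0 20 0 0 0; 0 0 25 0 0 0; 0 0 30 0 0 0; 0 0 30 0 0 0'
```

```text
clock: 31.1
position: [573.2, -110.1, 207.1]
ee_rot: [0.754, -0.657, 0.003, -0.001]
contact_force: [0.4, -0.2, -0.5]
gripper_width: 85.1
grasp_force: 0.0
clock: 32.0
position: [570.7, -110.3, 172.6]
ee_rot: [0.754, -0.657, -0.0, 0.002]
contact_force: [-3.3, 1.7, 6.6]
gripper_width: -0.0
grasp_force: 3.3
clock: 32.7
position: [570.8, -110.4, 143.9]
ee_rot: [0.754, -0.657, 0.0, 0.002]
contact_force: [-1.8, 0.6, 4.1]
gripper_width: 0.3
grasp_force: 2.1
```

Identical to tin 1. Now the third tin.

```bash
python3 jog.py '0 0 -10 0 0 0; 0 0 -60 0 0 0; 0 0 -110 0 0 0; 0 0 -110 0 0 0' 85
python3 - <<'E'
from h import *
print(delta([571,331,250],down(.136-np.pi)))
E
```

```text
clock: 33.1
position: [575.7, -110.7, 262.5]
ee_rot: [0.754, -0.657, 0.008, -0.004]
contact_force: [0.8, -0.6, 0.7]
gripper_width: 58.0
grasp_force: 0.0
pos [ 575.7 -110.7  262.5] rv [-2.363  2.059 -0.024]
(array([-438.2,  -55.6,   10.3]), array([-0.016, -0.007,  0.001]))
```

```bash
python3 jog.py '-436 -55 -6 0 0 0; -436 -55 -6 0 0 0; -436 -55 -6 0 0 0; -436 -55 -6 0 0 0; -436 -55 -6 0 0 0; -436 -55 -6 0 0 0; -436 -55 -6 0 0 0; -436 -55 -6 0 0 0; -436 -55 -6 0 0 0; -436 -55 -6 0 0 0' 85
python3 jog.py '0 0 50 0 0 0; 0 0 100 0 0 0; 0 0 100 0 0 0; 0 0 100 0 0 0; 0 0 100 0 0 0'
python3 - <<'E'
from h import *
for r in tins("wrist",30,34,46,"pics/w8.png")[:5]: print(r)
for r in tins("top",30,26,34,"pics/t4.png")[:8]: print(r)
print(delta([571,331,24],down(.136-np.pi)),proj("wrist",[[571,331,30]]))
E
```

```text
clock: 34.1
position: [566.5, 334.2, 257.4]
ee_rot: [0.755, -0.656, 0.001, 0.001]
contact_force: [-1.0, -0.7, -0.4]
gripper_width: 84.7
grasp_force: 0.0
clock: 34.6
position: [568.6, 329.9, 161.8]
ee_rot: [0.754, -0.657, 0.002, -0.001]
contact_force: [-0.2, 0.1, 0.4]
gripper_width: 84.8
grasp_force: 0.0
([254.1999969482422, 177.8000030517578, 34.5], [572.9, 329.8, 30.0])
([30.799999237060547, 57.79999923706055, 40.20000076293945], [747.9, 261.0, 30.0])
([884.2000122070312, 557.2000122070312, 33.0], [587.6, -114.7, 30.0])
([455.20001220703125, 585.7999877929688, 33.0], [570.2, 332.0, 30.0])
([947.2000122070312, 732.7999877929688, 29.799999237060547], [406.0, -170.5, 30.0])
pos [568.2 329.9 161.7] rv [-2.365  2.063 -0.004]
(array([ -0.7,  -2.4, 137.7]), array([-0.004,  0.   ,  0.   ])) [[255.75022741 179.24128814]]
```

```bash
python3 jog.py '-.7 -3 45 0 0 0; -.7 -3 90 0 0 0; -.7 -3 120 -.004 0 0; -.7 -3 132 -.004 0 0; -.7 -3 137 -.004 0 0; -.7 -3 137 -.004 0 0'
python3 jog.py '0 0 0 0 0 0; 0 0 0 0 0 0; 0 0 0 0 0 0; 0 0 0 0 0 0; 0 0 0 0 0 0' 40
python3 jog.py '0 0 -20 0 0 0; 0 0 -60 0 0 0; 0 0 -100 0 0 0; 0 0 -140 0 0 0; 0 0 -170 0 0 0; 0 0 -180 0 0 0; 0 0 -180 0 0 0'
python3 - <<'E'
from h import *
print(delta([571.2,-110.8,205],down(.136-np.pi)))
E
```

```text
clock: 35.3
position: [570.4, 330.5, 22.7]
ee_rot: [0.754, -0.657, -0.0, 0.002]
contact_force: [-0.2, 0.6, 1.4]
gripper_width: 84.9
grasp_force: 0.0
clock: 35.8
position: [571.2, 331.2, 24.4]
ee_rot: [0.754, -0.657, 0.0, -0.0]
contact_force: [0.4, -0.3, 6.5]
gripper_width: 62.1
grasp_force: 66.2
clock: 36.5
position: [570.5, 330.7, 202.7]
ee_rot: [0.753, -0.658, -0.001, 0.001]
contact_force: [0.4, 0.9, -2.9]
gripper_width: 61.8
grasp_force: 66.2
pos [570.5 330.7 202.7] rv [ 2.365e+00 -2.064e+00 -2.000e-03]
(array([437.6,  59. ,  -1.9]), array([ 0.003, -0.001, -0.   ]))
```

```bash
python3 jog.py '35 5 0 0 0 0; 85 11 0 0 0 0; 135 18 0 0 0 0; 185 25 0 0 0 0; 235 32 0 0 0 0; 285 38 0 0 0 0; 335 45 0 0 0 0; 380 51 0 0 0 0; 415 56 0 0 0 0; 437 59 0 0 0 0'
python3 jog.py '0 0 0 0 0 0; 0 0 0 0 0 0; 0 0 0 0 0 0'
python3 - <<'E'
from h import *
print(delta([571.3,-110.8,154],down(.136-np.pi)))
E
```

```text
clock: 37.5
position: [569.1, -113.1, 199.7]
ee_rot: [0.752, -0.659, -0.003, 0.005]
contact_force: [-0.1, 0.1, -1.4]
gripper_width: 61.8
grasp_force: 66.1
clock: 37.8
position: [570.6, -109.7, 201.4]
ee_rot: [0.754, -0.657, -0.002, 0.004]
contact_force: [-1.0, 0.4, -1.9]
gripper_width: 61.8
grasp_force: 66.1
pos [ 570.6 -109.7  201.4] rv [ 2.362 -2.06  -0.005]
(array([ 1.1, -0.9, 47.4]), array([ 0.008, -0.002,  0.001]))
```

```bash
python3 jog.py '1 -1 10 0 0 0; 1 -1 20 0 0 0; 1 -1 30 0 0 0; 1 -1 36 0 0 0; 1 -1 39 0 0 0; 1 -1 42 0 0 0; 1 -1 45 0 0 0; 1 -1 47 0 0 0; 1 -1 48 0 0 0; 1 -1 48 0 0 0'
```

```text
clock: 38.8
position: [572.0, -111.6, 154.7]
ee_rot: [0.753, -0.657, -0.001, 0.003]
contact_force: [0.2, 0.1, -2.0]
gripper_width: 61.9
grasp_force: 66.1
```

```bash
python3 jog.py '0 0 1.5 0 0 0; 0 0 2.5 0 0 0; 0 0 2.5 0 0 0'
python3 jog.py '0 0 0 0 0 0; 0 0 0 0 0 0; 0 0 0 0 0 0; 0 0 -5 0 0 0; 0 0 -30 0 0 0; 0 0 -50 0 0 0; 0 0 -50 0 0 0' 85
python3 jog.py '0 0 0 0 0 0; 0 0 0 0 0 0; 0 0 0 0 0 0; 0 0 0 0 0 0; 0 0 0 0 0 0; 0 0 10 0 0 0; 0 0 20 0 0 0; 0 0 26 0 0 0; 0 0 30 0 0 0' 0
python3 jog.py '0 0 5 0 0 0; 0 0 10 0 0 0; 0 0 15 0 0 0; 0 0 20 0 0 0; 0 0 25 0 0 0; 0 0 30 0 0 0; 0 0 30 0 0 0; 0 0 30 0 0 0'
```

```text
clock: 39.1
position: [571.9, -111.6, 152.1]
ee_rot: [0.753, -0.657, -0.001, 0.003]
contact_force: [-0.6, 0.5, -1.7]
gripper_width: 61.7
grasp_force: 66.1
clock: 39.8
position: [574.3, -111.6, 206.0]
ee_rot: [0.754, -0.657, 0.002, 0.001]
contact_force: [0.0, 0.4, -0.6]
gripper_width: 85.1
grasp_force: 0.0
clock: 40.7
position: [571.7, -111.6, 171.9]
ee_rot: [0.754, -0.657, -0.001, 0.004]
contact_force: [-3.0, 2.3, 7.9]
gripper_width: -0.1
grasp_force: 3.6
clock: 41.5
position: [571.6, -111.6, 142.7]
ee_rot: [0.754, -0.657, -0.001, 0.003]
contact_force: [-2.8, 1.3, 6.2]
gripper_width: 0.2
grasp_force: 2.6
```

```bash
python3 jog.py '0 0 -20 0 0 0; 0 0 -70 0 0 0; 0 0 -120 0 0 0; 0 0 -170 0 0 0; 0 0 -220 0 0 0; 0 0 -270 0 0 0; 0 0 -285 0 0 0; 0 0 -285 0 0 0' 45
python3 - <<'E'
from h import *
cv2.imwrite("pics/w9.png",arm.get_image("wrist"))
im=arm.get_image("side"); cv2.imwrite("pics/s3.png",im)
a=.136
print(delta([580,-335,430],down(a-np.pi/2)))
q=R.from_quat(down(a-np.pi/2))*R.from_rotvec([1.05,0,0])
W=lambda p:(rz(a)@p+[569.2,-110,0])
print(W(np.array([2,-174,264.5])),W(np.array([2,-239,302])),q.as_quat())
E
```

```text
clock: 42.3
position: [574.3, -110.7, 430.4]
ee_rot: [0.753, -0.657, 0.002, 0.001]
contact_force: [-0.3, -0.4, 0.2]
gripper_width: 45.1
grasp_force: 0.0
pos [ 573.2 -110.4  425.8] rv [ 2.362 -2.061 -0.005]
(array([223.5,  23.7,  -3.6]), array([ 0.007,  0.004, -1.571]))
[ 594.7726517  -282.12216442  264.5       ] [ 603.58542612 -346.52197038  302.        ] [ 0.86332408  0.05879669 -0.03405622 -0.50005465]
```

View pics/w9.png

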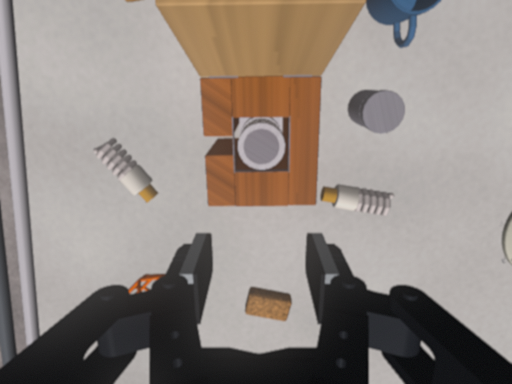

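All three tins are in: the top one is at (262,146), centred in the well. Now back round to the handle.

```bash
python3 jog.py '224 24 -4 0 0 -1.571; 224 24 -4 0 0 -1.571; 224 24 -4 0 0 -1.571; 224 24 -4 0 0 -1.571; 224 24 -4 0 0 -1.571; 224 24 -4 0 0 -1.571; 224 24 -4 0 0 -1.571; 224 24 -4 0 0 -1.571; 224 24 -4 0 0 -1.571; 224 24 -4 0 0 -1.571'
python3 jog.py '0 0 0 0 0 0; 0 0 0 0 0 0'
python3 - <<'E'
from h import *
q=[.86332,.058797,-.034056,-.500055]
print(delta([604,-350,304],q))
E
```

```text
clock: 43.4
position: [579.9, -335.7, 428.7]
ee_rot: [1.0, 0.018, -0.005, 0.001]
contact_force: [-0.8, 0.4, 0.5]
gripper_width: 45.1
grasp_force: 0.0
clock: 43.6
position: [579.9, -335.7, 430.0]
ee_rot: [1.0, 0.013, -0.004, 0.001]
contact_force: [-1.0, -0.2, -0.0]
gripper_width: 45.0
grasp_force: 0.0
pos [ 579.9 -335.7  430. ] rv [ 3.139  0.042 -0.013]
(array([ 24.7,  14.7, 125.8]), array([ 1.051, -0.05 , -0.103]))
```

```bash
python3 jog.py '25 15 0 .15 0 0; 25 15 0 .3 0 0; 25 15 0 .45 0 -.05; 25 15 20 .6 0 -.1; 25 15 50 .75 0 -.1; 25 15 90 .9 -.05 -.1; 25 15 126 1.05 -.05 -.1; 25 15 126 1.05 -.05 -.1; 25 15 126 1.05 -.05 -.1; 25 15 126 1.05 -.05 -.1'
python3 - <<'E'
from h import *
q=[.86332,.058797,-.034056,-.500055]
print(delta([594.8,-282.1,264.5],q))
cv2.imwrite("pics/w10.png",arm.get_image("wrist"))
c=arm.get_calibration("wrist")
for t in(1.75,1.85):
  P=np.array([[x,-85+145*np.cos(t)-50*np.sin(t),135+145*np.sin(t)+50*np.cos(t)] for x in(-40,0,40)])
  print(proj("wrist",P@rz(.136).T+[569.2,-110,0],c).round(0).tolist())
E
```

```text
clock: 44.6
position: [605.3, -350.4, 310.0]
ee_rot: [0.866, 0.061, -0.032, -0.496]
contact_force: [-0.9, 0.3, 1.5]
gripper_width: 45.0
grasp_force: 0.0
pos [ 605.3 -350.4  310. ] rv [-2.098 -0.147  0.077]
(array([-1.3,  4.2, 82.6]), array([ 0.01 , -0.002,  0.005]))
[[251.0, 250.0], [251.0, 200.0], [251.0, 144.0]]
[[269.0, 255.0], [270.0, 204.0], [272.0, 147.0]]
```

View pics/w10.png

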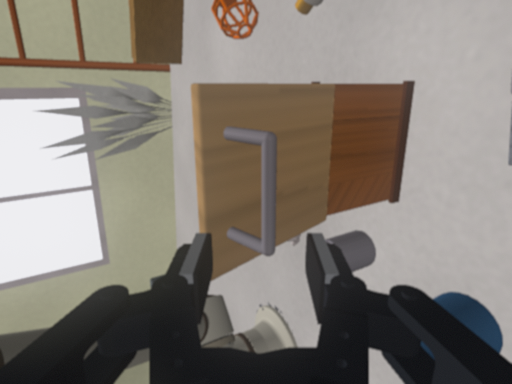

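The bar at column 269 matches the 1.85 rad prediction. Advance and grip.

```bash
python3 jog.py '-1 4 20 0 0 0; -1 4 45 0 0 0; -1 4 65 0 0 0; -1 4 77 .01 0 0; -1 4 82 .01 0 0; -1 4 82 .01 0 0'
python3 jog.py '0 0 0 0 0 0; 0 0 0 0 0 0; 0 0 0 0 0 0; 0 0 0 0 0 0; 0 0 0 0 0 0' 0
python3 - <<'E'
from h import *
a=.136; s=arm.read_state(); p=(rz(a).T@(s["position"]-[569.2,-110,0]));print(p.round(1)); y,z=p[1]+85,p[2]-137.5
print("flap",np.arctan2(z,y)-np.arctan2(50,145),np.hypot(y,z),np.hypot(145,50))
r=R.from_quat(s["ee_rot"]); x=rz(a)@[1,0,0]
f=lambda t:rz(a)@[0,145*np.cos(t)-50*np.sin(t),145*np.sin(t)+50*np.cos(t)]
for t in np.arange(1.75,.7,-.1): print(round(t,2),r.inv().apply(f(t)-f(1.85)).round(0),r.inv().apply(x*.6*(t-1.85)).round(2))
E
```

```text
clock: 45.25
position: [594.9, -281.1, 265.0]
ee_rot: [0.862, 0.061, -0.033, -0.501]
contact_force: [-0.3, -0.7, 0.1]
gripper_width: 44.9
grasp_force: 0.0
clock: 45.75
position: [594.5, -283.0, 262.2]
ee_rot: [0.862, 0.059, -0.033, -0.503]
contact_force: [1.5, -3.1, 4.7]
gripper_width: 7.8
grasp_force: 58.6
[   1.7 -174.8  262.2]
flap 1.862903031968341 153.65676885228578 153.37861650177967
1.75 [  0. -13.   7.] [-0.06 -0.   -0.  ]
1.65 [  0. -26.  16.] [-0.12 -0.   -0.  ]
1.55 [  0. -38.  26.] [-0.18 -0.   -0.  ]
1.45 [  0. -49.  37.] [-0.24 -0.   -0.  ]
1.35 [  0. -58.  49.] [-0.3 -0.  -0. ]
1.25 [  0. -67.  61.] [-0.36 -0.   -0.  ]
1.15 [  0. -74.  75.] [-0.42 -0.   -0.  ]
1.05 [  0. -79.  89.] [-0.48 -0.   -0.  ]
0.95 [  0. -83. 104.] [-0.54 -0.   -0.  ]
0.85 [  0. -86. 119.] [-0.6 -0.  -0. ]
0.75 [  0. -87. 134.] [-0.66 -0.   -0.  ]
```

```bash
python3 jog.py '0 -13 7 -.06 0 0; 0 -26 16 -.12 0 0; 0 -38 26 -.18 0 0; 0 -49 37 -.24 0 0; 0 -58 49 -.3 0 0; 0 -67 61 -.36 0 0; 0 -74 75 -.42 0 0; 0 -79 89 -.48 0 0; 0 -83 104 -.54 0 0; 0 -86 119 -.6 0 0'
python3 - <<'E'
from h import *
a=.136; s=arm.read_state(); p=(rz(a).T@(s["position"]-[569.2,-110,0]));print(p.round(1)); y,z=p[1]+85,p[2]-137.5
t0=np.arctan2(z,y)-np.arctan2(50,145);print("flap",t0,np.hypot(y,z))
r=R.from_quat(s["ee_rot"]); x=rz(a)@[1,0,0]
f=lambda t:rz(a)@[0,145*np.cos(t)-50*np.sin(t),145*np.sin(t)+50*np.cos(t)]
for t in [.75,.65,.55,.45,.35,.25,.15,.07,0]: print(round(t,2),r.inv().apply(f(t)-f(.85)).round(0),r.inv().apply(x*.6*(t-.85)).round(2))
E
```

```text
clock: 46.75
position: [573.0, -138.2, 278.9]
ee_rot: [0.972, 0.067, -0.016, -0.224]
contact_force: [-4.5, -0.7, -0.0]
gripper_width: 8.0
grasp_force: 61.3
[ -0.  -28.4 278.9]
flap 0.858282005343018 152.3068361555092
0.75 [  0. -10.  12.] [-0.06 -0.    0.  ]
0.65 [  0. -18.  25.] [-0.12 -0.    0.  ]
0.55 [  0. -25.  38.] [-0.18 -0.    0.  ]
0.45 [  0. -31.  53.] [-0.24 -0.    0.  ]
0.35 [  0. -35.  67.] [-0.3 -0.   0. ]
0.25 [  0. -38.  82.] [-0.36 -0.    0.  ]
0.15 [  0. -39.  98.] [-0.42 -0.    0.  ]
0.07 [  0. -39. 110.] [-0.47 -0.    0.  ]
0 [  0. -38. 121.] [-0.51 -0.    0.  ]
```

```bash
python3 jog.py '0 -10 12 -.06 0 0; 0 -18 25 -.12 0 0; 0 -25 38 -.18 0 0; 0 -31 53 -.24 0 0; 0 -35 67 -.3 0 0; 0 -38 82 -.36 0 0; 0 -39 98 -.42 0 0; 0 -39 110 -.47 0 0; 0 -38 119 -.51 0 0; 0 -38 119 -.51 0 0'
python3 - <<'E'
from h import *
a=.136; s=arm.read_state(); p=(rz(a).T@(s["position"]-[569.2,-110,0]));print(p.round(1)); y,z=p[1]+85,p[2]-137.5
t0=np.arctan2(z,y)-np.arctan2(50,145);print("flap",t0,np.hypot(y,z))
E
```

```text
clock: 47.75
position: [560.0, -50.1, 186.0]
ee_rot: [0.997, 0.07, -0.001, 0.026]
contact_force: [-4.2, 4.4, 0.2]
gripper_width: 7.5
grasp_force: 62.1
[ -1.   60.6 186. ]
flap -0.010203663240658523 153.44293275600418
```

```bash
python3 jog.py '0 0 0 0 0 0; 0 0 0 0 0 0; 0 0 0 0 0 0; 0 0 -20 0 0 0; 0 0 -60 0 0 0; 0 0 -105 0 0 0; 0 0 -110 0 0 0; 0 0 -110 0 0 0' 40
python3 - <<'E'
from h import *
c=arm.get_calibration("top"); im=arm.get_image("top"); cv2.imwrite("pics/t5.png",im)
print(delta([406,-170,250],down(.136-np.pi)))
print(proj("top",np.array([[38,60,185],[-38,60,185.]])@rz(.136).T+[569.2,-110,0],c))
E
```

```text
clock: 48.55
position: [562.7, -46.3, 299.8]
ee_rot: [0.997, 0.068, 0.005, 0.026]
contact_force: [-0.3, -1.1, 0.1]
gripper_width: 39.8
grasp_force: 0.0
pos [561.8 -46.3 297.9] rv [3.083 0.209 0.008]
(array([-171.2,   98.9,   52.7]), array([ 0.039, -0.042,  1.57 ]))
[[273.62463348 172.40087251]
 [278.43720304 199.88316499]]
```

```bash
python3 jog.py '-171 99 0 .039 -.042 1.57; -171 99 0 .039 -.042 1.57; -171 99 0 .039 -.042 1.57; -171 99 0 .039 -.042 1.57; -171 99 0 .039 -.042 1.57; -171 99 30 .039 -.042 1.57; -171 99 53 .039 -.042 1.57; -171 99 53 .039 -.042 1.57; -171 99 53 .039 -.042 1.57; -171 99 53 .039 -.042 1.57' 85
python3 jog.py '0 0 0 0 0 .1; 0 0 0 0 0 .1'
python3 - <<'E'
from h import *
for r in tins("wrist",90,30,60,"pics/w11.png")[:4]: print(r)
for r in tins("top",90,26,44,"pics/t6.png")[:9]: print(r)
print(delta([406,-170,63],down(.136-np.pi)),proj("wrist",[[406,-170,90]]))
E
```

```text
clock: 49.6
position: [405.3, -170.2, 247.9]
ee_rot: [0.774, -0.633, -0.002, 0.003]
contact_force: [0.5, 0.5, 0.1]
gripper_width: 84.9
grasp_force: 0.0
clock: 49.8
position: [405.5, -170.1, 248.3]
ee_rot: [0.744, -0.668, -0.001, 0.003]
contact_force: [0.4, -0.3, 0.4]
gripper_width: 84.9
grasp_force: 0.0
([257.20001220703125, 170.1999969482422, 32.099998474121094], [405.7, -170.1, 90.0])
([306.79998779296875, 320.20001220703125, 57.400001525878906], [336.8, -13.3, 90.0])
([80.19999694824219, 255.8000030517578, 45.79999923706055], [568.1, -66.0, 90.0])
([258.79998779296875, 296.20001220703125, 35.599998474121094], [390.1, -37.7, 90.0])
([1100.199951171875, 293.20001220703125, 43.099998474121094], [845.6, -342.2, 90.0])
([537.7999877929688, 408.79998779296875, 41.400001525878906], [739.8, 234.4, 90.0])
([581.2000122070312, 438.79998779296875, 31.600000381469727], [707.0, 190.2, 90.0])
pos [ 405.8 -170.1  248.8] rv [ 2.336 -2.093 -0.003]
(array([ -0.5,  -1.1, 185.8]), array([ 0.005, -0.002, -0.026])) [[257.52581546 170.19185615]]
```

```bash
python3 jog.py '0 0 40 0 0 -.026; 0 -1 80 0 0 -.026; 0 -1 120 0 0 -.026; 0 -1 155 0 0 -.026; 0 -1 178 0 0 -.026; 0 -1 185 0 0 -.026; 0 -1 185 0 0 -.026'
python3 jog.py '0 0 0 0 0 0; 0 0 0 0 0 0; 0 0 0 0 0 0; 0 0 0 0 0 0; 0 0 0 0 0 0; 0 0 0 0 0 0' 45
python3 jog.py '0 0 -10 0 0 0; 0 0 -35 0 0 0; 0 0 -75 0 0 0; 0 0 -115 0 0 0; 0 0 -150 0 0 0; 0 0 -168 0 0 0; 0 0 -175 0 0 0; 0 0 -175 0 0 0'
python3 - <<'E'
from h import *
a=.136;t=rz(a)@[0,-33,0]+[570,-110.5,238]; print(t,delta(t,down(a-np.pi)))
E
```

```text
clock: 50.6
position: [406.5, -170.5, 64.1]
ee_rot: [0.753, -0.658, -0.001, 0.003]
contact_force: [0.5, 0.2, 1.0]
gripper_width: 85.1
grasp_force: 0.0
clock: 51.2
position: [407.6, -170.6, 66.4]
ee_rot: [0.753, -0.658, 0.001, 0.001]
contact_force: [-1.3, 0.8, 6.8]
gripper_width: 59.2
grasp_force: 63.8
clock: 52.0
position: [407.3, -169.8, 240.6]
ee_rot: [0.753, -0.658, 0.001, 0.001]
contact_force: [-0.4, 0.2, -3.3]
gripper_width: 59.1
grasp_force: 65.5
pos [ 407.3 -169.8  240.6] rv [ 2.364e+00 -2.067e+00  2.000e-03]
[ 574.47417778 -143.1952861   238.        ] (array([  -4.1, -169.3,    2.5]), array([ 0.   , -0.002, -0.002]))
```

```bash
python3 jog.py '-1 -15 0 0 0 0; -1 -45 0 0 0 0; -2 -80 0 0 0 0; -3 -115 0 0 0 0; -4 -145 0 0 0 0; -4 -163 0 0 0 0; -4 -169 0 0 0 0; -4 -169 0 0 0 0; -4 -169 0 0 0 0'
python3 jog.py '0 0 8 0 0 0; 0 0 16 0 0 0; 0 0 21 0 0 0; 0 0 24 0 0 0; 0 0 26 0 0 0; 0 0 26 0 0 0'
python3 - <<'E'
from h import *
print(delta([574.5,-143.2,211],down(.136-np.pi)))
E
```

```text
clock: 52.9
position: [573.4, -143.4, 238.4]
ee_rot: [0.753, -0.658, -0.001, 0.003]
contact_force: [0.1, 0.2, -3.2]
gripper_width: 59.2
grasp_force: 65.6
clock: 53.5
position: [574.2, -143.5, 213.3]
ee_rot: [0.753, -0.658, 0.0, 0.002]
contact_force: [1.0, 0.5, -2.8]
gripper_width: 58.7
grasp_force: 65.6
pos [ 574.2 -143.5  213.3] rv [ 2.362 -2.065  0.   ]
(array([-0.3, -0.3,  2.3]), array([ 0.003, -0.003, -0.002]))
```

```bash
python3 jog.py '0 0 1 0 0 0; 0 0 2 0 0 0; 0 0 2 0 0 0'; python3 jog.py '0 0 1 0 0 0; 0 0 1 0 0 0'
```

```text
clock: 53.8
position: [574.4, -143.5, 211.7]
ee_rot: [0.753, -0.658, 0.0, 0.002]
contact_force: [0.0, 0.3, -3.0]
gripper_width: 58.7
grasp_force: 65.6
clock: 54.0
position: [574.4, -143.6, 211.5]
ee_rot: [0.753, -0.658, 0.001, 0.002]
contact_force: [-0.9, 1.3, 2.1]
gripper_width: 59.2
grasp_force: 65.6
```

Touched down. Release and withdraw.

```bash
python3 jog.py '0 0 0 0 0 0; 0 0 0 0 0 0; 0 0 0 0 0 0; 0 0 0 0 0 0; 0 0 -20 0 0 0; 0 0 -60 0 0 0; 0 0 -110 0 0 0; 0 0 -150 0 0 0; 0 0 -150 0 0 0; 0 0 -150 0 0 0' 85
python3 - <<'E'
from h import *
c=arm.get_calibration("wrist"); a=cv2.resize(arm.get_image("wrist"),(400,300)); b=cv2.resize(arm.get_image("side")[120:300,150:390],(400,300))
cv2.imwrite("pics/end.png",np.hstack([a,b]))
E
```

```text
clock: 55.0
position: [574.8, -143.0, 361.4]
ee_rot: [0.753, -0.658, 0.001, 0.001]
contact_force: [0.1, -0.3, -0.8]
gripper_width: 84.9
grasp_force: 0.0
```

View pics/end.png

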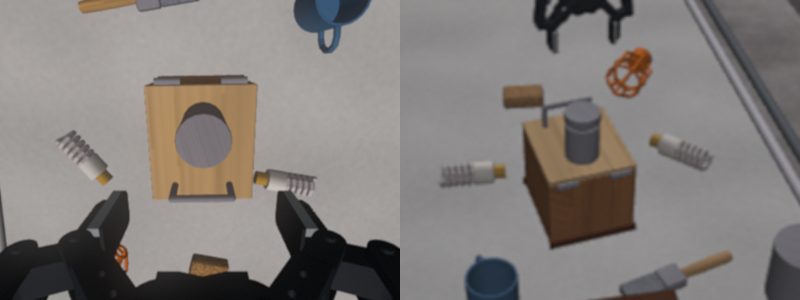

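The flap is shut flat, the jar stands upright at (203,135) between the handle and the hinge, and the bystanders are undisturbed. Handing in.

```bash
python3 -c "
from bench import arm
print(arm.job_done())"
```

```text
the job is handed in; nothing more can be done
None
```

I handed the job in at about 55 s, and the final pictures show the flap shut, the jar upright on it between handle and hinge, and the other things where they were; all three tins went into the well and were pushed below its rim (no verdict was returned).

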